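# Index the light sensor one hole towards the reference lamp

## Task

The light sensor stands on an indexing table that is locked by a spring plunger. With your fingertips press the black plunger button in and, keeping it in, turn the table by one hole towards the reference lamp (the one with the opal globe); then let go so that the plunger springs up into that hole and locks the table. Only push: lift or carry nothing, keep the sensor as it stands on the table, and leave the lamp and the other things on the bench alone.

Things in the scene. Friction and masses are not known exactly. Their poses are not given: they have to be found in the camera images.
- indexer: Fixed base of the indexing table: round grey foot 250 mm across, 12 mm thick, a pedestal, and a steel index plate 254 mm across, top 64 mm above the bench. Origin on the bench on the vertical turning axis. The plate has an arc slot of 105 mm radius about the axis that widens to five round holes 14 mm across, 30 degrees (0.5236 rad) apart; the middle hole lies at -x from the axis.
- turntable (a joint): Angle of the rotating table, rad: 0 in the middle hole, where it starts locked; positive counter-clockwise seen from above; holes at 0, +-0.5236, +-1.0472. Aluminium disc 160 mm across, top 79 mm above the bench, with an arm 54 mm wide over the index plate that carries the plunger. Light friction (0.12 N m): it stays where it is left; about 0.01 rad of play when locked.
- table_seat (a point): Point on the turning axis at the top face of the rotating table (79 mm above the bench), where the sensor stands; turns with the table, its -x axis points along the arm to the plunger.
- plunger (a joint): How far the plunger is pressed in (straight down), m: 0 up, 0.010 at its stop; spring 5 N, 9 N at the stop. Up, its pin locks the table; pressed 9 mm or more, only its thin neck is in the slot and the table turns. Between holes the plate keeps the pin down (about 0.009) even when let go; over a hole it springs up by itself, and centres itself when let go within 3 mm.
- plunger_top (a point): Centre of the top of the round black plunger button, 28 mm across, 100 mm above the bench when up, on the arm 105 mm from the turning axis; moves with plunger and table. Either side of it along its circle stands an aluminium guard, 44 mm apart inside, 34 mm long radially, 5 mm thick, top 111 mm above the bench: a finger between them may push a guard to turn the table.
- sensor: The light sensor: an aluminium barrel 42 mm across and 58 mm long lying on a black base 60 x 50 mm, 59 mm high in all, about 0.35 kg, standing loose in the middle of the table with its white window facing the plunger. Origin at the centre of its underside, -x towards the window.
- lamp: The reference lamp, fixed to the bench: opal white globe 82 mm across on a black socket, post and round foot 90 mm across, 189 mm high. Origin at the centre of its underside. It stands to the left or the right of the indexing table; turned towards it means that the arm with the plunger (and the sensor's window) swings to its side.
- probe: The ambient probe, fixed to the bench on the other side: a stack of white discs 72 mm across on a post and round foot 90 mm across, 180 mm high. Origin at the centre of its underside.
- screw_jar: A small jar, 42 mm across and 48 mm high, beside the indexing table. Loose; leave alone. Origin at its underside.
- adapter: A brass connector adapter standing on end, 22 mm across and 36 mm high. Loose; leave alone. Origin at its underside.
- dust_cap: The sensor's black dust cap, 47 mm across and 17 mm high. Loose; leave alone. Origin at its underside.
- screwdriver: A screwdriver 150 mm long lying on the bench in front of the indexing table. Loose; leave alone. Its x axis runs along it.
- spanner: A spanner 130 mm long lying on the bench in front of the indexing table. Loose; leave alone. Its x axis runs along it.
- mug: A white mug, 80 mm across and 92 mm high. Loose; leave alone. Origin at its underside.
- handmeter: A grey hand-held meter lying on its back, 170 x 82 mm, 47 mm high. Loose; leave alone. Origin at its underside.
Not all that is in view belongs to the job. Leave any green or purple look-alike of the lamp alone.

How it is judged:
By the outcome, as a careful person would: the job done as asked, in the order asked, and still so for the second after the job is handed in, with the robot touching nothing.
It also fails if it takes over 38 s, if anything falls off the work surface, if the arm or the gripper's body presses on something with over 40 N, if the wrist force passes 120 N, or if a joint passes its speed limit or range.

## Robot

A 7-joint arm with a two-finger parallel gripper is mounted at the origin on the work surface. World frame = base frame: x ahead of the robot, y to its left, z up, the work surface at z = 0. Lengths are in m, angles in degrees, forces in N, time in s.
With the tool pointing down it reaches from about 0.4 to 0.9 m from the base axis. Payload 5.5 kg.
Tool frame: the origin (TCP) lies on the centre line of the jaws, within the pads' length; the fingertips stand 11 mm ahead of it and the grasp point (between the pads) lies 8 mm behind it; z points along the fingers, y is the direction in which the jaws open and shut (so a half turn about z gives the same grasp; the last joint's range is limited). The gripper opens to 92 mm and grips with 3 to 60 N. Pads are 19 mm wide; open, the fingers measure 130 mm over their backs; the gripper's body (75 mm by 190 mm) begins 47 mm behind the grasp point.
Start: joints at [-61.009, 28.699, -24.465, 88.831, 12.651, 65.22, -12.049], TCP at [0.156, 0.631, 0.238] pointing down, gripper open.
Joint ranges: [-164.97, 164.97], [-17.58, 116.51], [-87.97, 89.64], [11.32, 138.91], [-80.73, 260.73], [10.89, 115.49], [-147.41, 147.41]. Speed limits (degrees/s): [147.25, 147.25, 180, 180, 180, 180, 180].

## Interface

Orientations are given as [roll, pitch, yaw] about the fixed x, y, z axes, in that order (R = Rz(yaw) Ry(pitch) Rx(roll)).
In Python, from bench import telemetry, snapshot, finish_job, spotter gives the robot as it stands.
- The arm moves only by the tool jog_arm, never from a script. Its argument "deltas" is a list of rows, each a list of 7 numbers: the turn, a rotation vector about the world's x, y, z in degrees, then the shift along the world's x, y, z in mm, then the closure, from 0 (fully open) to 1 (shut). In form: [[ax, ay, az, tx, ty, tz, claw], ...]. A call has 1 to 20 rows; each row is the pose to reach, as a shift and turn from the pose commanded when the call began; what a row does not reach only later rows make up. A row lasts 1/12 s, in which the tool goes at most 41.7 mm and 7.16 degrees, less where a joint would pass 70% of its speed; a pose out of reach is approached as far as the arm can. A call with a gripper value outside its range is refused whole. The fingers move at their own pace and stop on an object; the grip force is fixed at half the most. Time passes only in rows, so rows that repeat a pose let the fingers close. It gives the time, the measured TCP pose, the force and the opening at its end, in the units of the state.
- telemetry.sense(): the state, without advancing time (a new reading comes with each control period).
- snapshot(name): name is "scene" or "top"; returns a dict with "pixels" (384x512x3 uint8, red, green, blue), "z_map" (384x512 float32, m along the optical axis (not along the pixel's ray), 0 where there is no reading), "vfov" (degrees; the focal length in pixels is half the picture's height over the tangent of half this angle, whatever the lens; pixels are square), "cx", "cy" (the principal point, pixels), "pose" (4x4, takes a point from camera to world coordinates). Camera axes: x right, y down, z forward; pixel columns grow to the right and rows downward; lengths in m; the calibration is good to about 2 mm. A picture is of the moment at which its call begins.
- finish_job(): hands the job in, once; it reports no verdict.
Trained networks look in a picture, given as the dict that the camera call returned (one of the last four; its "shot" number tells which), for a name from the list of things; names that differ only in an ending like _2 or _b are one class to them, and where a whole thing is asked for, a point or a joint stands for the part that bears it (a point fixed in the world has none). Each returns a list of dicts, best first, with "confidence" (0 to 1); they miss things now and then, are a little off and sometimes report something else, mostly with a low value. They report only what shows in the picture. A call takes as long as a camera call. They do not tell look-alikes from the thing itself.
- spotter.spot_in(picture, target): "centre" ([column, row] in pixels, amid what is visible of it).
- spotter.trace(picture, target): "mask" (384x512 bool, what is visible of it) and "centre" ([column, row] in pixels, amid what is visible of it).
The state is a dict: "time_s": time; "q": joint angles; "joint_vel": joint speeds; "joint_efforts": joint torques, N m; "tcp_pos": TCP position; "orientation": TCP orientation; "ft_force": force on the tool from outside, world axes, zero at the start; "moment": the same for the moment, N m; "width": opening from 0.0 (shut) to 1.0 (fully open).
Only numpy, scipy, OpenCV 4.12 (cv2) and the standard library are available. Lean on these libraries where they do the work, as an engineer would, in place of code of your own. Each camera call takes 0.05 s, during which the arm holds its last target.

## Working session

There is one attempt and no reset: what is moved stays moved. The work goes in short steps, Python scripts to look and compute and a tool call to move; the robot and the scene stay as the last step left them, time stands still between calls to the robot, and variables do not carry over. Pictures are saved under pics/ and viewed, and the job is handed in when it is done.

Besides the shell and the picture viewer there is one more tool, called after ">>>" as name(argument=value, ...), one argument or row to a line, values as JSON. jog_arm: Moves the arm, as the interface text tells. Its arguments: {"type":"object","properties":{"deltas":{"type":"array"}},"required":["deltas"]}

```bash
mkdir -p pics
cat > h.py <<'E'
import numpy as np,cv2
from bench import telemetry,snapshot,finish_job,spotter
def save(p,n,crop=None,s=1):
    im=p["pixels"][:,:,::-1]
    if crop: im=im[crop[1]:crop[3],crop[0]:crop[2]]
    cv2.imwrite("pics/"+n,cv2.resize(im,None,fx=s,fy=s,interpolation=cv2.INTER_CUBIC))
def cloud(p):
    z=p["z_map"];f=p["pixels"].shape[0]/2/np.tan(np.radians(p["vfov"]/2))
    v,u=np.mgrid[:z.shape[0],:z.shape[1]]
    P=np.stack([(u-p["cx"])/f*z,(v-p["cy"])/f*z,z],-1)
    T=np.array(p["pose"]);return P@T[:3,:3].T+T[:3,3]
E
python3 - <<'E'
from h import *
np.set_printoptions(precision=4,suppress=True)
for n in("scene","top"):
    p=snapshot(n);save(p,n+"0.png",s=1.5);C=cloud(p);print(n,np.array(p["pose"])[:3,3])
    for t in("plunger_top","turntable","indexer","lamp","sensor","probe"):
        for r in spotter.trace(p,t)[:2]:
            m=r["mask"]&(p["z_map"]>0);print(t,r["confidence"],r["centre"],np.median(C[m],0) if m.any() else None, C[m].max(0),C[m].min(0))
print(telemetry.sense())
E
```

```text
scene [0.9584 0.6348 1.0664]
plunger_top 0.63 [255.7, 211.2] [0.5316 0.078  0.1002] [0.5436 0.0964 0.1096] [0.5185 0.0632 0.0951]
turntable 0.94 [230.9, 217.0] [0.6182 0.0583 0.0792] [0.7048 0.1129 0.1407] [ 0.4643 -0.0544 -0.0002]
indexer 0.88 [223.8, 227.6] [0.6442 0.0655 0.0652] [0.7515 0.1587 0.1407] [ 0.4589 -0.1403 -0.0042]
indexer 0.54 [255.4, 210.9] [0.5301 0.0782 0.1004] [0.5429 0.09   0.1057] [0.5185 0.0635 0.0951]
lamp 0.97 [261.4, 313.2] [0.7181 0.3453 0.1607] [0.752  0.3789 0.1921] [ 0.6654  0.2844 -0.0016]
lamp 0.65 [331.3, 300.7] [0.5607 0.4319 0.1589] [0.6424 0.4695 0.1927] [ 0.492   0.3443 -0.0026]
sensor 0.71 [224.0, 210.9] [0.6305 0.0431 0.1252] [0.6625 0.0669 0.1419] [ 0.5713 -0.0136  0.0762]
probe 0.57 [147.0, 121.8] [ 0.6299 -0.4429  0.1165] [ 0.6709 -0.4088  0.1837] [ 0.5644 -0.5926 -0.0026]
probe 0.41 [255.5, 206.9] [0.5303 0.0777 0.1004] [0.5398 0.0888 0.1057] [0.5212 0.0667 0.0951]
top [0.4044 0.0374 1.2011]
plunger_top 0.67 [251.5, 208.0] [0.4407 0.0337 0.0225] [0.4755 0.0661 0.0303] [ 0.3714 -0.0379  0.0001]
turntable 0.68 [239.8, 174.0] [0.5311 0.0776 0.0
[... 566 characters left out ...]
6] [ 0.6204 -0.4473  0.1302] [ 0.7056 -0.4136  0.1844] [ 0.5794 -0.5814 -0.0064]
probe 0.74 [384.0, 254.9] [ 0.2847 -0.3811  0.0393] [ 0.3528 -0.3292  0.0976] [ 0.2435 -0.4153 -0.0041]
{'time_s': 0.7, 'q': array([-61.0097,  28.697 , -24.4675,  88.8306,  12.6497,  65.2198,
       -12.049 ]), 'joint_vel': array([-0.1062,  0.1081,  0.061 ,  0.0054,  0.0413, -0.0537, -0.1188]), 'joint_efforts': array([ -0.0001, -56.6262,  -5.8083, -27.944 ,  -0.0664,   0.0205,
         0.    ]), 'tcp_pos': array([0.1562, 0.631 , 0.2378]), 'orientation': array([179.9959,  -0.0036, 166.0931]), 'ft_force': array([ 0.4388,  0.4025, -0.0204]), 'moment': array([ 0.0194, -0.0098, -0.0426]), 'width': 1.0014951867053545}
```

View pics/scene0.png

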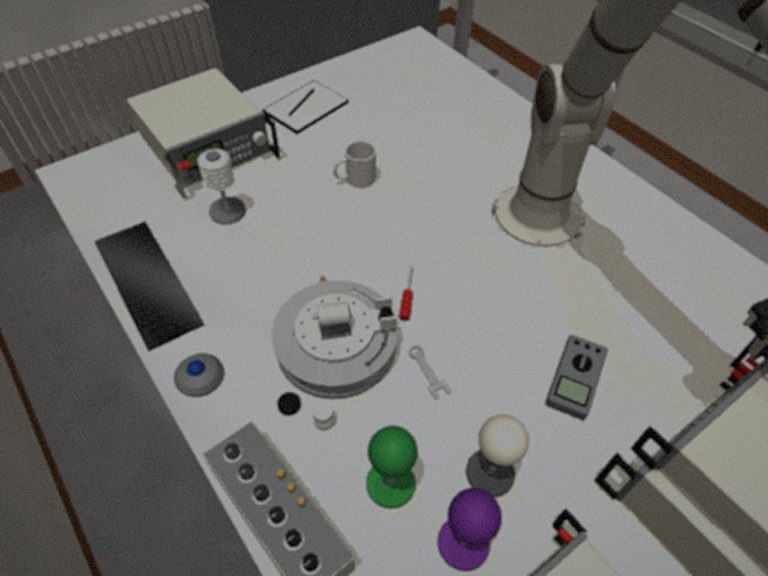

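View pics/top0.png

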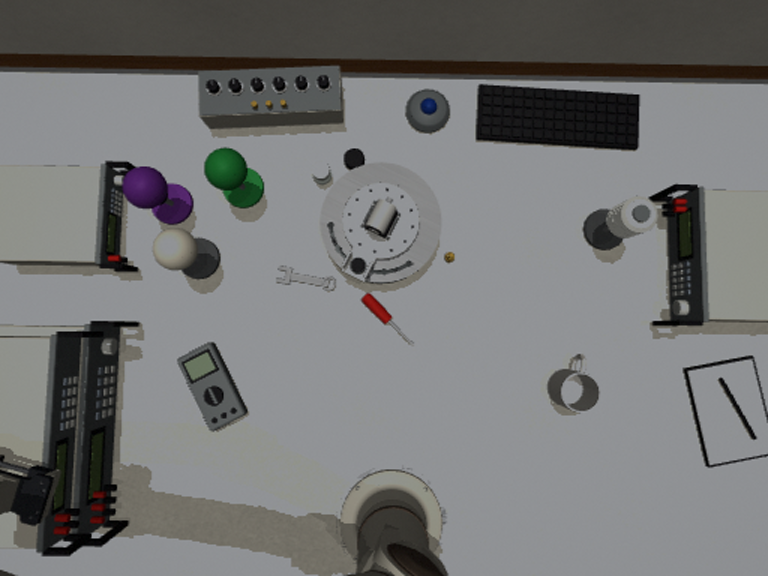

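The scene picture shows the opal lamp at about (500,440). In the top picture it is at (175,248), on the left (+y), with green and purple look-alikes nearby. The plunger is at (358,265) in the top view, so the arm must swing clockwise (negative). Next I measure the axis and button precisely.

Run:
```python
from h import *
from scipy.optimize import least_squares
np.set_printoptions(precision=4,suppress=True)
for n in("scene","top"):
    p=snapshot(n);C=cloud(p);ok=p["z_map"]>0
    near=ok&(np.hypot(C[...,0]-.625,C[...,1]-.034)<.16)
    pl=(near&(abs(C[...,2]-.064)<.005))
    X=C[pl][:,:2]
    # outer boundary: per angle max radius
    c=X.mean(0)
    for it in range(5):
        d=X-c;a=np.arctan2(d[:,1],d[:,0]);r=np.hypot(*d.T);b=((a+np.pi)/(2*np.pi)*60).astype(int)
        E=np.array([X[b==k][np.argmax(r[b==k])] for k in range(60) if (b==k).sum()>3])
        s=least_squares(lambda q:np.hypot(E[:,0]-q[0],E[:,1]-q[1])-q[2],[*c,.127],loss='soft_l1',f_scale=.002);c=s.x[:2]
    print(n,"axis",s.x,len(E),np.median(C[pl][:,2]))
    # disc
    pd=near&(abs(C[...,2]-.079)<.004); 
    g=near&(C[...,2]>.094)&(C[...,2]<.118)&(np.hypot(C[...,0]-.531,C[...,1]-.078)<.04)
    px=p["pixels"].astype(int); dark=px.max(-1)<60
    B=g&dark; print("button",B.sum(),C[B].mean(0),np.median(C[B],0),(C[B].max(0)+C[B].min(0))/2,np.ptp(C[B],axis=0))
    G=g&~dark&(C[...,2]>.107);print("guards",G.sum(),C[G].mean(0))
    d=C[B].mean(0)[:2]-c;print("r,ang",np.hypot(*d),np.degrees(np.arctan2(d[1],d[0])))
    v,u=np.where(g);cr=(u.min()-30,v.min()-30,u.max()+40,v.max()+30);save(p,n+"1.png",cr,6)
    for k in np.argwhere(G)[:0]:print(k)
    e=np.array([-d[1],d[0]])/np.hypot(*d);dr=d/np.hypot(*d)
    Q=C[G][:,:2]-c; print("guard tangential",np.sort(Q@e)[::max(1,len(Q)//14)],"radial",(Q@dr).min(),(Q@dr).max())
```

```text
scene axis [0.6253 0.0312 0.127 ] 55 0.06402666159619619
button 44 [0.5314 0.0762 0.0998] [0.5312 0.0759 0.0998] [0.5327 0.0764 0.0997] [0.0236 0.0219 0.0087]
guards 42 [0.5302 0.079  0.1105]
r,ang 0.10406444742847912 154.37367993095194
guard tangential [-0.0286 -0.0274 -0.0267 -0.0259 -0.0252 -0.0245 -0.0234 -0.0226  0.0222
  0.0226  0.0239  0.0242  0.0251  0.0267] radial 0.08997045947966022 0.12136995937447548
top axis [0.6258 0.0323 0.1265] 56 0.06353219883577377
button 68 [0.531  0.0776 0.0994] [0.5312 0.0774 0.0996] [0.5312 0.0774 0.0995] [0.0244 0.0243 0.0091]
guards 38 [0.5308 0.0775 0.1105]
r,ang 0.10505619010518322 154.47970838948592
guard tangential [-0.0261 -0.0257 -0.0254 -0.0245 -0.0244 -0.0242 -0.0232 -0.0228 -0.022
 -0.0217  0.0223  0.0224  0.0237  0.0237  0.0238  0.0251  0.0252  0.0263
  0.0264] radial 0.08829466812889339 0.12164403016230849
```

>>> jog_arm(
  deltas=[
    [0, 0, 0, 0, 0, 30, 1],
    [0, 0, -6, 23, -34, 40, 1],
    [0, 0, -12, 46, -68, 40, 1],
    [0, 0, -18, 69, -102, 40, 1],
    [0, 0, -24, 92, -136, 40, 1],
    [0, 0, -30, 115, -170, 40, 1],
    [0, 0, -36, 138, -204, 40, 1],
    [0, 0, -42, 161, -238, 40, 1],
    [0, 0, -48, 184, -272, 40, 1],
    [0, 0, -54, 207, -306, 40, 1],
    [0, 0, -60, 230, -340, 40, 1],
    [0, 0, -66, 253, -374, 40, 1],
    [0, 0, -72, 276, -408, 40, 1],
    [0, 0, -78, 299, -442, 40, 1],
    [0, 0, -84, 322, -476, 40, 1],
    [0, 0, -90, 345, -510, 40, 1],
    [0, 0, -96, 365, -540, 30, 1],
    [0, 0, -101.6, 374.6, -554, 10, 1],
    [0, 0, -101.6, 374.6, -554, -30, 1],
    [0, 0, -101.6, 374.6, -554, -70, 1],
  ],
)

```text
time_s: 2.47
tcp_pos: [0.5333, 0.0753, 0.1682]
orientation: [179.7, -0.2, 64.3]
ft_force: [-0.3, 0.6, -1.6]
width: 0.003
```

>>> jog_arm(
  deltas=[
    [0, 0, 0, 0, 0, 0, 1],
    [0, 0, 0, 0, 0, -15, 1],
    [0, 0, 0, 0, 0, -30, 1],
    [0, 0, 0, 0, 0, -36, 1],
    [0, 0, 0, 0, 0, -36, 1],
    [0, 0, 0, 0, 0, -36, 1],
  ],
)

```text
time_s: 2.97
tcp_pos: [0.5314, 0.0773, 0.133]
orientation: [180.0, -0.0, 64.5]
ft_force: [0.8, -0.7, 1.7]
width: 0.003
```

Run:
```python
from h import *
p=snapshot("scene");save(p,"s2.png",(190,150,330,255),5)
p=snapshot("top");save(p,"t2.png",(180,110,320,215),5)
s=telemetry.sense();print(s["tcp_pos"],s["orientation"],s["q"],s["ft_force"])
```

```text
[0.53183977 0.07725714 0.13333222] [ 1.79896191e+02 -8.76078069e-02  6.45041312e+01] [-17.8526967   22.99713862   8.22154682 111.23663661  -4.47418269
  45.93007211 -32.6649692 ] [-0.19706531 -0.76922433 -0.42574731]
```

View pics/s2.png

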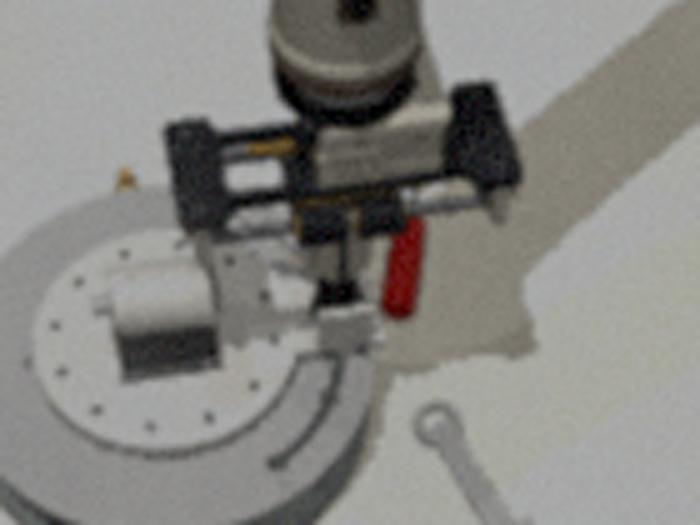

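View pics/t2.png

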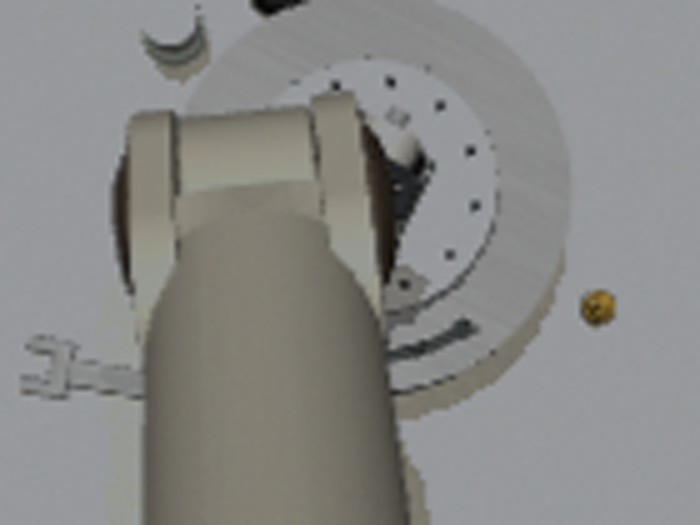

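The scene view shows the closed fingertips over the button between the guards at crop pixel (340,290). The body is clear of the sensor at (160,320). Now I press.

>>> jog_arm(
  deltas=[
    [0, 0, 0, 0, 0, -10, 1],
    [0, 0, 0, 0, 0, -18, 1],
    [0, 0, 0, 0, 0, -22, 1],
    [0, 0, 0, 0, 0, -25, 1],
    [0, 0, 0, 0, 0, -28, 1],
    [0, 0, 0, 0, 0, -31, 1],
    [0, 0, 0, 0, 0, -32, 1],
    [0, 0, 0, 0, 0, -32, 1],
    [0, 0, 0, 0, 0, -32, 1],
  ],
)

```text
time_s: 3.82
tcp_pos: [0.5314, 0.0778, 0.1012]
orientation: [180.0, -0.1, 64.5]
ft_force: [-2.9, 1.3, 14.8]
width: 0.003
```

>>> jog_arm(
  deltas=[
    [0, 0, -2.5, 2.1, 4.1, 0, 1],
    [0, 0, -5, 4.3, 8.1, 0, 1],
    [0, 0, -7.5, 6.7, 12.0, 0, 1],
    [0, 0, -10, 9.3, 15.8, 0, 1],
    [0, 0, -12.5, 12.1, 19.4, 0, 1],
    [0, 0, -15, 15.0, 23.0, 0, 1],
    [0, 0, -15, 15.0, 23.0, 0, 1],
  ],
)

```text
time_s: 4.4
tcp_pos: [0.5474, 0.1017, 0.1012]
orientation: [179.9, -0.2, 49.4]
ft_force: [-1.5, 3.6, 12.9]
width: 0.005
```

```bash
cat > m.py <<'E'
from h import *
import sys
np.set_printoptions(precision=4,suppress=True)
p=snapshot("scene");save(p,sys.argv[1],(190,150,330,255),5)
s=telemetry.sense();print(s["time_s"],s["tcp_pos"],s["orientation"],s["ft_force"])
C=cloud(p);c=np.array([.6256,.0318])
d=C[...,:2]-c;r=np.hypot(d[...,0],d[...,1]);a=np.degrees(np.arctan2(d[...,1],d[...,0]))
px=p["pixels"].astype(int)
G=(r>.085)&(r<.125)&(C[...,2]>.106)&(C[...,2]<.114)&(a>90)&(a<180)&(px.min(-1)>110)
v,u=np.where(G)
print(G.sum());print(np.c_[u,v,np.round(a[G],1),r[G]*1000,C[...,2][G]*1000][:40].round(1))
t=s["tcp_pos"][:2]-c;print("tcp ang",np.degrees(np.arctan2(t[1],t[0])),np.hypot(*t))
E
python3 m.py s3.png
```

```text
4.45 [0.5473 0.1016 0.1012] [179.948   -0.1847  49.5164] [-1.7698  1.8206 11.8453]
8
[[252.  220.  123.1  94.2 110.4]
 [258.  220.  126.4 110.5 110.3]
 [259.  220.  126.2 113.6 112.3]
 [260.  220.  126.8 116.3 111.9]
 [258.  221.  126.1 110.8 106.2]
 [259.  221.  125.8 114.  108.5]
 [260.  221.  125.9 116.9 109.6]
 [262.  221.  126.7 122.5 109.7]]
tcp ang 138.2592321490709 0.10488092628987984
```

View pics/s3.png

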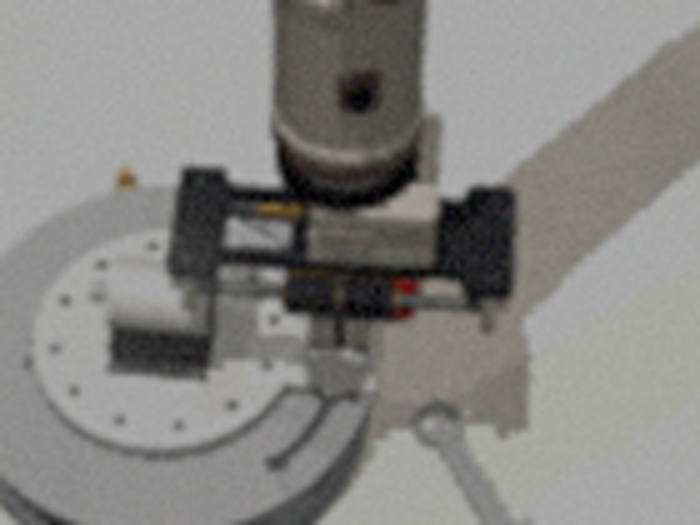

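>>> jog_arm(
  deltas=[
    [0, 0, -2.5, 3.0, 3.4, 0, 1],
    [0, 0, -5, 6.2, 6.7, 0, 1],
    [0, 0, -7.5, 9.5, 9.8, 0, 1],
    [0, 0, -10, 13.0, 12.8, 0, 1],
    [0, 0, -12, 15.9, 15.1, 0, 1],
    [0, 0, -13.5, 18.1, 16.8, 0, 1],
    [0, 0, -14.5, 19.6, 17.8, 0, 1],
    [0, 0, -14.5, 19.6, 17.8, 0, 1],
    [0, 0, -14.5, 19.6, 17.8, 0, 1],
  ],
)

```text
time_s: 5.2
tcp_pos: [0.5671, 0.119, 0.1013]
orientation: [180.0, -0.2, 35.0]
ft_force: [-0.9, 2.1, 10.4]
width: 0.005
```

```bash
python3 m.py s4.png
```

```text
5.25 [0.5671 0.119  0.1013] [179.9789  -0.2095  35.0173] [-0.2204  1.2777 10.9234]
19
[[248.  225.  110.4  91.9 110.4]
 [248.  226.  107.8  95.  113.2]
 [249.  226.  109.5  96.4 110.9]
 [250.  226.  110.7  98.5 110. ]
 [249.  227.  109.4  96.6 106.1]
 [250.  227.  109.5 100.  108.9]
 [251.  227.  109.4 103.5 112.2]
 [252.  227.  111.  105.1 109.9]
 [254.  227.  112.9 109.6 108.9]
 [255.  227.  113.3 112.3 109.9]
 [252.  228.  110.  106.2 107.9]
 [253.  228.  110.6 108.9 108.7]
 [254.  228.  111.2 111.6 109.6]
 [255.  228.  112.1 113.8 109. ]
 [256.  228.  112.8 116.3 109.3]
 [257.  228.  112.3 120.2 113.7]
 [255.  229.  111.1 115.1 107.7]
 [256.  229.  111.7 117.7 108. ]
 [257.  229.  111.4 121.4 111.9]]
tcp ang 123.87619615372283 0.10501290246999204
```

View pics/s4.png

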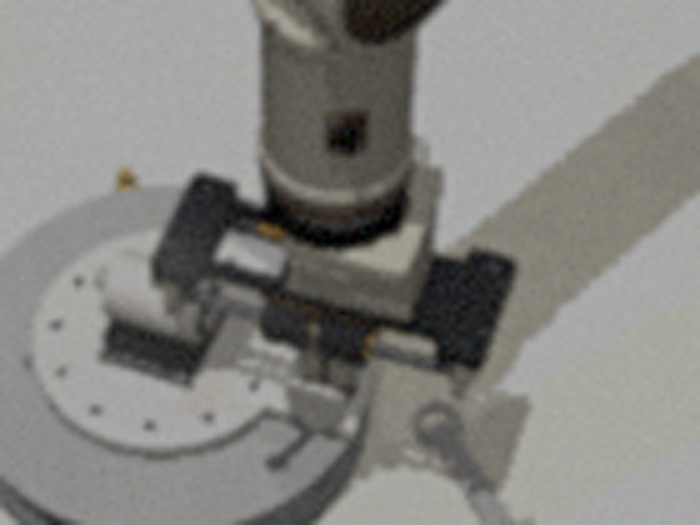

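The guard sits at about 111°, so the table is at about 124.4°, against 124.5° for the hole. The tool also turned 30.1°. I let go straight up.

>>> jog_arm(
  deltas=[
    [0, 0, 0, 0, 0, 3, 1],
    [0, 0, 0, 0, 0, 7, 1],
    [0, 0, 0, 0, 0, 12, 1],
    [0, 0, 0, 0, 0, 18, 1],
    [0, 0, 0, 0, 0, 30, 1],
    [0, 0, 0, 0, 0, 55, 1],
    [0, 0, 0, 0, 0, 90, 1],
    [0, 0, 0, 0, 0, 130, 1],
    [0, 0, 0, -30, 0, 160, 1],
    [0, 0, 0, -60, 0, 160, 1],
    [0, 0, 0, -95, 0, 160, 1],
    [0, 0, 0, -130, 0, 160, 1],
    [0, 0, 0, -160, 0, 160, 1],
    [0, 0, 0, -160, 0, 160, 1],
    [0, 0, 0, -160, 0, 160, 1],
  ],
)

```text
time_s: 6.5
tcp_pos: [0.4041, 0.1177, 0.2602]
orientation: [-180.0, -0.0, 35.1]
ft_force: [0.3, 0.5, 1.7]
width: 0.007
```

Run:
```python
from h import *
np.set_printoptions(precision=4,suppress=True)
c=np.array([.6256,.0318])
for n in("scene","top"):
    p=snapshot(n);C=cloud(p);ok=p["z_map"]>0;px=p["pixels"].astype(int)
    save(p,n+"5.png",(190,120,330,225) if n=="top" else (190,150,330,255),5)
    t=c+.105*np.array([np.cos(np.radians(124.5)),np.sin(np.radians(124.5))])
    g=ok&(np.hypot(C[...,0]-t[0],C[...,1]-t[1])<.04)
    B=g&(px.max(-1)<60)&(C[...,2]>.085)&(C[...,2]<.115)&(np.hypot(C[...,0]-t[0],C[...,1]-t[1])<.018)
    if B.sum():
        d=C[B][:,:2].mean(0)-c;print(n,B.sum(),C[B].mean(0),np.median(C[B],0)[2],np.hypot(*d),np.degrees(np.arctan2(d[1],d[0])))
    G=g&(C[...,2]>.107)&(C[...,2]<.115)
    if G.sum(): d=C[G][:,:2].mean(0)-c;print("guards",G.sum(),np.degrees(np.arctan2(d[1],d[0])))
print(telemetry.sense()["tcp_pos"],telemetry.sense()["ft_force"])
```

```text
scene 46 [0.5665 0.1194 0.0998] 0.09976708807291151 0.10568599082660003 124.00624074400598
guards 45 124.8598180165933
top 68 [0.5653 0.1179 0.0987] 0.0993949335635147 0.10510697761298558 125.0179666445456
guards 36 124.48532093481745
[0.4063 0.1178 0.2604] [ 0.3014  0.1114 -0.04  ]
```

View pics/scene5.png

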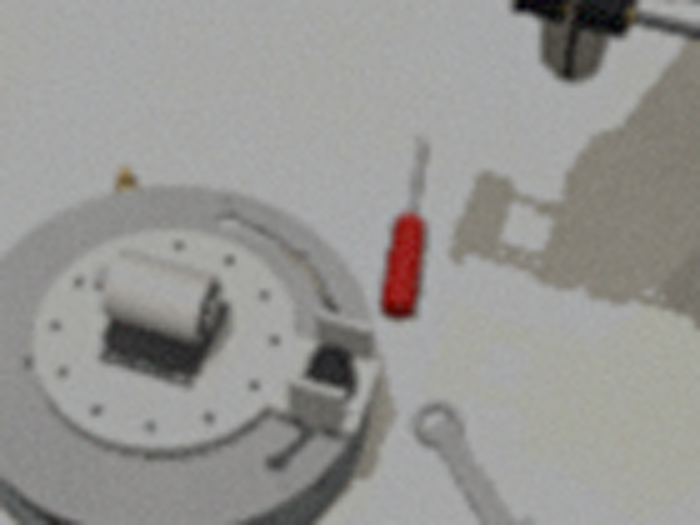

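View pics/top5.png

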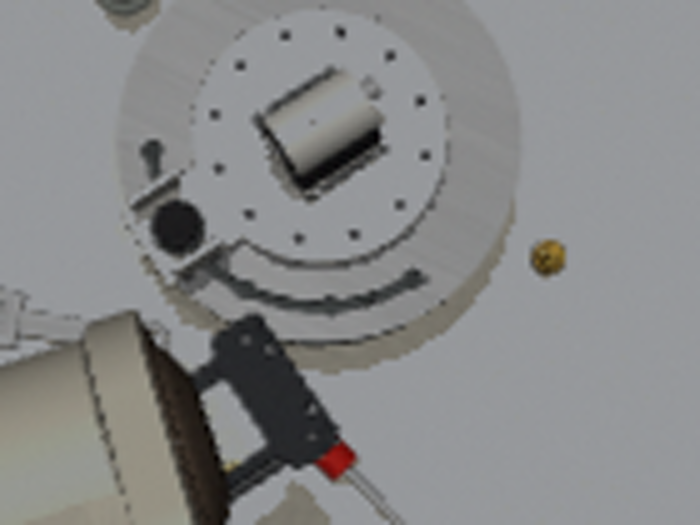

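The pictures show the button fully up (99.5 mm, at crop (178,228) in the top view) and the table at 124.5°. The sensor stands on the table facing the plunger, and the tools are undisturbed. The arm is clear.

```bash
python3 -c "
from bench import *
print(finish_job())"
```

```text
the job is handed in; nothing more can be done
None
```

I turned the table one hole (30°) clockwise towards the opal lamp with the plunger held in, then let go, and it locked there. The job was handed in at about 6.6 s of the 38 s allowed.

- **Press and turn:** I pressed the button to its stop with the closed fingertips, with a wrist force of about 10–15 N. I held it in throughout the turn and then lifted straight off.
- **Plunger and table:** The button top is back at about 99.5 mm, which is its up height. The table arm now points at about 124.5°; it started at 154.5°. The two cameras read the button at 124.0° and 125.0°, which is within measuring noise.
- **Surroundings:** The sensor turned with the table and still faces the plunger. The screwdriver, spanner and adapter look undisturbed in the last close-ups. I did not re-check the lamp, probe, mug and other farther items after the move, but the arm stayed clear of them.
- **Robot:** The gripper is clear and touching nothing. No check failed. I did not nudge the table after letting go to test the lock; I judged it locked from the button being fully up.

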